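Advance the tube carriage one hole and hold its lock pin home

TASK

The carriage with the microtube rack has to go on to the next hole of its rail, which is blocked by a stop pin. Draw the stop pin straight up out of its bore, park it upright in the side notch of the bracket with its collar resting on the bracket, and let go of it; then pull up the carriage's lock plunger by its knob, slide the carriage to the hole that the stop pin left, and let the plunger go fully home in it. Finish with the gripper still holding the plunger knob, pin fully engaged and the rack still standing on the carriage, and leave the other things on the desk where they are.

Things in the scene. Friction and masses are not known exactly. Their poses are not given: they have to be found in the camera images.
- rail: fixed aluminium rail, 340 mm long, top face 40 mm wide and 46 mm above the desk, base 76 mm wide, with a row of 13 mm holes at 60 mm pitch. Origin on the desk under the next hole (the bore with the stop pin at the start). z up; y along the rail: the carriage has to go to +y and its plunger starts 60 mm from the origin on the -y side.
- stop_pin: loose steel pin, about 60 g, in the bore ahead of the carriage. Origin on its axis at the collar's underside, z up. Collar 22 mm across, 0 to 5 mm; neck; grip head 16 mm across, 10 to 36 mm above the origin; shank 10 mm across, to 34 mm below it. At the start the collar rests on the rail (46 mm above the desk). The carriage's saddle, 62 mm high, begins 30 mm to its -y side.
- bracket: fixed aluminium bracket on the rail's +x side: a plate 56 mm wide (y), 6 mm thick, top 60 mm above the desk, nothing higher. Its notch, 13 mm wide, runs along x: flared and open at the -x end (27 mm from the origin, facing the rail), closed 8 mm from the origin on the +x side. Origin on the desk under the parking place, 80 to 95 mm (rail x) and 70 to 130 mm (rail y) from the rail's origin.
- notch_seat (a point): parking place in the notch, on the top face of the plate (60 mm above the desk): the parked pin's origin belongs here, shank through the notch and collar resting on the plate. It can be entered from above or from the side.
- carriage (a joint): travel of the carriage to the rail's +y, m: 0 at the start hole, 0.060 at the next; more holes follow. The pin has about 1.5 mm of play in a hole; friction about 2 N. The saddle is 62 mm wide and 60 mm long, the plunger at its centre; behind it (-y) a tray carries the microtube rack, which begins 38 mm from the plunger and is 110 mm above the desk at its top.
- plunger (a joint): lift of the lock plunger, m: 0 fully home, 0.016 fully pulled. Its 10 mm pin with a round nose reaches 10 mm into the hole, so lift it by 12 mm or more to slide. A spring pushes it down with about 4 N at home and 7 N fully pulled.
- micro_rack: rack of microtubes, 150 x 90 x 55 mm, standing loose on the carriage's tray between lips 11 mm high; origin at the centre of its underside, 55 mm above the desk. It rides along and stays on the tray.
- plunger_knob: black round knob of the lock plunger, 24 mm across and 25 mm high, standing on the carriage's saddle. Origin at the centre of its underside, 84 mm above the desk when the plunger is home; z up. It moves with carriage and plunger. Below it are a housing 18 mm across and, up to 76 mm above the desk, 30 mm wide, and the saddle top at 62 mm.
- scissors: bystander: scissors, 145 mm long, lying flat; origin at the centre of its underside. Leave it alone.
- forceps: bystander: steel forceps, 135 mm long, lying flat; origin at the centre of its underside. Leave it alone.
- timer: bystander: white standing timer, 67 mm high; origin at the centre of its underside. Leave it alone.
- clipboard: bystander: clipboard, 250 x 190 mm, lying flat; origin at the centre of its underside. Leave it alone.
- carton_2: bystander: small pale carton, 58 x 54 x 84 mm, standing; origin at the centre of its underside. Leave it alone.
Not all that is in view belongs to the job. What is shaped like the bracket but red is not meant.

How it is judged (in metres and radians):
On the way, in this order (a step that is already met when the one before it is completed fails the run):
1. the stop pin is parked upright in the side notch, its collar on the bracket, and let go (horizontal distance between stop_pin and notch_seat below 0.011 m and z of stop_pin in the frame of bracket between 0.0575 and 0.063 m and angle between stop_pin's own z axis and vertical below 0.15 rad and contact force between the fingers and stop_pin below 0.05 N and value of joint carriage below 0.005 m), for 0.2 s.
2. the plunger is pulled and the carriage is sliding between the two holes (value of joint plunger above 0.008 m and value of joint carriage between 0.015 and 0.05 m), for 0.02 s.
At the end, for the whole second after the job is handed in: Carriage at rest at the next hole (60 mm, within 3.5 mm), plunger home (lift under 2 mm), its knob still held (over 2 N); rack standing on the carriage; stop pin untouched and upright (within 0.15 rad) in the notch, within 11 mm of the parking place, its collar on the plate (-2.5 to +3 mm) (horizontal distance between stop_pin and notch_seat below 0.011 m and z of stop_pin in the frame of bracket between 0.0575 and 0.063 m and angle between stop_pin's own z axis and vertical below 0.15 rad and contact force between the fingers and stop_pin below 0.05 N and value of joint carriage between 0.0565 and 0.0635 m and value of joint plunger below 0.002 m and contact force between the fingers and plunger_knob above 2 N and height (world z) of micro_rack above 0.051 m and angle between micro_rack's own z axis and vertical below 0.1 rad and velocity of joint carriage between -0.01 and 0.01 m/s); the arm keeps its last pose, push and grip.
It fails at once if another thing on the desk is moved by more than 3 cm (distance of any of scissors, forceps, timer, clipboard, carton_2 from where it was at the start of the episode above 0.03 m).
It also fails if it takes over 45 s, if anything falls off the work surface, if the arm or the gripper's body presses on something with over 40 N, if the wrist force passes 120 N, or if a joint passes its speed limit or range.

ROBOT

A 6-joint arm with a two-finger parallel gripper is mounted at the origin on a cart in front of the work surface, level with it; the furniture and walls round the work are solid. World frame = base frame: x ahead of the robot, y to its left, z up, the work surface at z = 0. Lengths are in mm, angles in degrees, forces in N, time in s.
With the tool pointing down it reaches from about 300 to 850 mm from the base axis. Payload 4.2 kg.
Tool frame: the origin (TCP) lies at the very end of the fingers, on their centre line; the grasp point (between the pads) lies 19 mm behind it; z points along the fingers, y is the direction in which the jaws open and shut (so a half turn about z gives the same grasp; the last joint's range is limited). The gripper opens to 91 mm and grips with 3 to 60 N. Pads are 32 mm wide; open, the fingers measure 118 mm over their backs; the gripper's body (76 mm by 178 mm) begins 60 mm behind the grasp point.
Start: joints at [74.714, 18.312, 89.639, -0, 72.044, -1.146], TCP at [140.475, 557.593, 213.976] pointing down, gripper open.
Joint ranges: [-177.97, 177.97], [-48.28, 115.42], [12.27, 149.76], [-77.06, 257.06], [2.81, 150.46], [-146.56, 146.56]. Speed limits (degrees/s): [147.25, 147.25, 180, 180, 180, 180].

INTERFACE

Orientations are given as [roll, pitch, yaw] about the fixed x, y, z axes, in that order (R = Rz(yaw) Ry(pitch) Rx(roll)).
In Python, from workcell import telemetry, grab_frame, job gives the robot as it stands.
- The arm moves only by the tool drive_tool, never from a script. Its argument "moves" is a list of rows, each an object of numbers: "claw": the closure, from -1 (fully open) to 1 (shut); "dx", "dy", "dz": the shift along the tool's x, y, z in units of 20 mm (1.0 is 20 mm); "yaw": the turn about the tool's z in units of 0.15 rad (1.0 is 0.15 rad). In form: [{"claw": .., "dx": .., "dy": .., "dz": .., "yaw": ..}, ...]. A call has 1 to 5 rows; each row shifts and turns the pose as measured when the row begins, along the tool's axes as they then stand; what a row does not reach is not made up. A row lasts 1/8 s, in which the tool goes at most 62.5 mm and 10.7 degrees, less where a joint would pass 70% of its speed; a pose out of reach is approached as far as the arm can. A call with a number of a shift or a turn outside -1 to 1 is refused whole. A call with a gripper value outside its range is refused whole. The fingers move at their own pace and stop on an object; "grip_force" is the grip in N (left out, the last holds). Time passes only in rows, so rows that do not move let the fingers close. It gives the time, the measured TCP pose, the force and the opening at its end, in the units of the state.
- telemetry.state(): the state, without advancing time (a new reading comes with each control period).
- grab_frame(name): name is "scene" or "side" or "wrist"; returns a dict with "color" (420x560x3 uint8, blue, green, red), "vertical_fov" (degrees; the focal length in pixels is half the picture's height over the tangent of half this angle, whatever the lens; pixels are square), "cx", "cy" (the principal point, pixels), "pose" (4x4, takes a point from camera to world coordinates). Camera axes: x right, y down, z forward; pixel columns grow to the right and rows downward; lengths in mm; the calibration is good to about 2 mm. A picture is of the moment at which its call begins. There is no depth.
- job.job_done(): hands the job in, once; it reports no verdict.
The state is a dict: "time_s": time; "qpos": joint angles; "qvel": joint speeds; "effort": joint torques, N m; "ee_pos": TCP position; "ee_rot": TCP orientation; "force": force on the tool from outside, world axes, zero at the start; "torque": the same for the moment, N m; "gripper_width": finger opening in mm.
Only numpy, scipy, OpenCV 4.12 (cv2) and the standard library are available. Lean on these libraries where they do the work, as an engineer would, in place of code of your own. Each camera call takes 0.05 s, during which the arm holds its last target.

## Working session

There is one attempt and no reset: what is moved stays moved. The work goes in short steps, Python scripts to look and compute and a tool call to move; the robot and the scene stay as the last step left them, time stands still between calls to the robot, and variables do not carry over. Pictures are saved under pics/ and viewed, and the job is handed in when it is done.

Besides the shell and the picture viewer there is one more tool, called as name(argument=value, ...) on one line, values as JSON. drive_tool: Moves the arm, as the interface text tells. Its arguments: {"type":"object","properties":{"moves":{"type":"array"},"grip_force":{"type":"number"}},"required":["moves"]}

```bash
mkdir -p pics; ls; cat > h.py <<'E'
import numpy as np,cv2,pickle
from workcell import telemetry,grab_frame,job
def grab(n,tag):
    f=grab_frame(n); cv2.imwrite(f'pics/{tag}.png',f['color']); pickle.dump(f,open(f'pics/{tag}.pkl','wb')); return f
def load(tag): return pickle.load(open(f'pics/{tag}.pkl','rb'))
def ray(f,u,v):
    H=f['color'].shape[0]; F=H/2/np.tan(np.radians(f['vertical_fov'])/2)
    d=np.array([(u-f['cx'])/F,(v-f['cy'])/F,1]); P=np.array(f['pose']); return P[:3,3],P[:3,:3]@d
def onz(f,u,v,z):
    o,d=ray(f,u,v); return o+d*(z-o[2])/d[2]
def proj(f,p):
    P=np.array(f['pose']); H=f['color'].shape[0]; F=H/2/np.tan(np.radians(f['vertical_fov'])/2)
    c=P[:3,:3].T@(np.array(p)-P[:3,3]); return c[0]/c[2]*F+f['cx'],c[1]/c[2]*F+f['cy']
def tri(a,b):
    A=np.zeros((3,3));B=np.zeros(3)
    for o,d in(a,b):
        d=d/np.linalg.norm(d);M=np.eye(3)-np.outer(d,d);A+=M;B+=M@o
    p=np.linalg.solve(A,B); return p,[np.linalg.norm((np.eye(3)-np.outer(d,d)/(d@d))@(p-o)) for o,d in(a,b)]
E
python3 - <<'E'
from h import *
s=telemetry.state();print(s)
for n in('scene','side','wrist'):
    f=grab(n,n+'0');print(n,f['vertical_fov'],f['cx'],f['cy'],np.round(f['pose'],3).tolist())
E
```

```text
pics
{'time_s': 0.0, 'qpos': array([ 7.47127073e+01,  1.83529394e+01,  8.97073530e+01,  1.33311637e-03,
        7.20428267e+01, -1.14546322e+00]), 'qvel': array([ 0.02865208, -0.06279895, -0.03807691, -0.06025076,  0.04367863,
       -0.03564908]), 'effort': array([-4.37908493e-04, -4.12469566e+01, -2.31966162e+01,  7.27218948e-02,
        4.58573992e-02, -1.55551329e-04]), 'ee_pos': array([140.3397469 , 557.08819672, 213.10084483]), 'ee_rot': array([-1.79896927e+02, -3.32861172e-03,  1.65857755e+02]), 'force': array([-0.03737647, -0.67349648, -0.21537148]), 'torque': array([ 0.01265724, -0.03041722, -0.00553484]), 'gripper_width': 90.9378477208762}
scene 55.53981744528551 283.6701381846158 206.1080521464568 [[0.845, -0.391, 0.366, 20.154], [-0.535, -0.64, 0.551, -796.315], [0.019, -0.661, -0.75, 1143.557], [0.0, 0.0, 0.0, 1.0]]
side 57.88049198845158 278.494631153426 211.17833954536158 [[0.996, 0.071, -0.062, 608.751], [0.094, -0.793, 0.601, -639.244], [-0.007, -0.605, -0.797, 913.598], [0.0, 0.0, 0.0, 1.0]]
wrist 61.71001048977465 280.49558295205236 210.2618906362596 [[0.244, 0.937, 0.25, 69.346], [0.97, -0.236, -0.064, 576.122], [-0.001, 0.258, -0.966, 383.021], [0.0, 0.0, 0.0, 1.0]]
```

View pics/scene0.png

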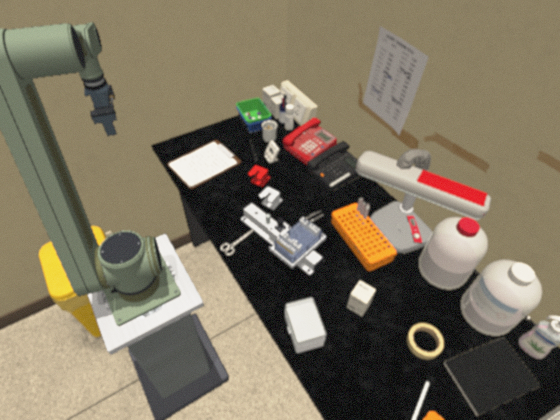

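View pics/side0.png

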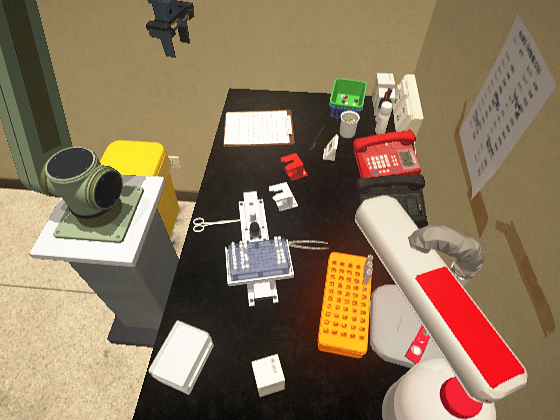

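View pics/wrist0.png

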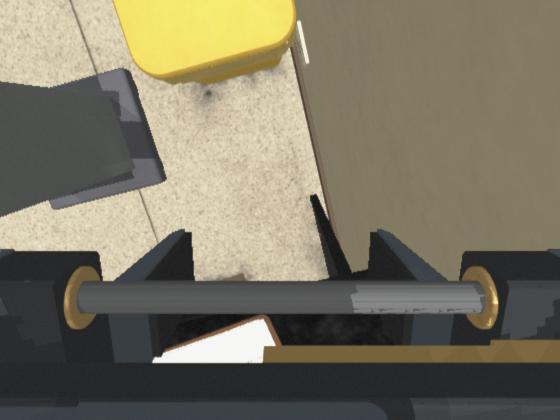

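The scene and side views show the rail with the rack at about side (255,250), a white/silver bracket at (283,195), and a red decoy at (293,165). Next I'll crop in closer.

```bash
python3 - <<'E'
from h import *
a=load('side0')['color'][135:310,180:340]; cv2.imwrite('pics/sc.png',cv2.resize(a,None,fx=3.4,fy=3.4,interpolation=cv2.INTER_CUBIC))
a=load('scene0')['color'][150:280,210:340]; cv2.imwrite('pics/cc.png',cv2.resize(a,None,fx=4.5,fy=4.5,interpolation=cv2.INTER_CUBIC))
E
```

```text
(no output)
```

View pics/sc.png

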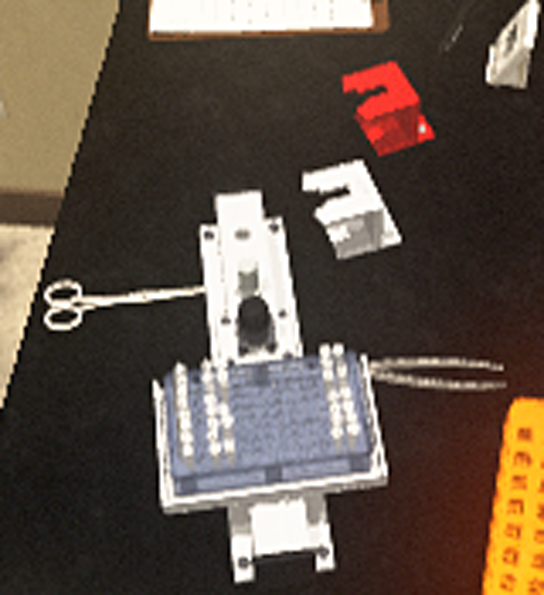

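View pics/cc.png

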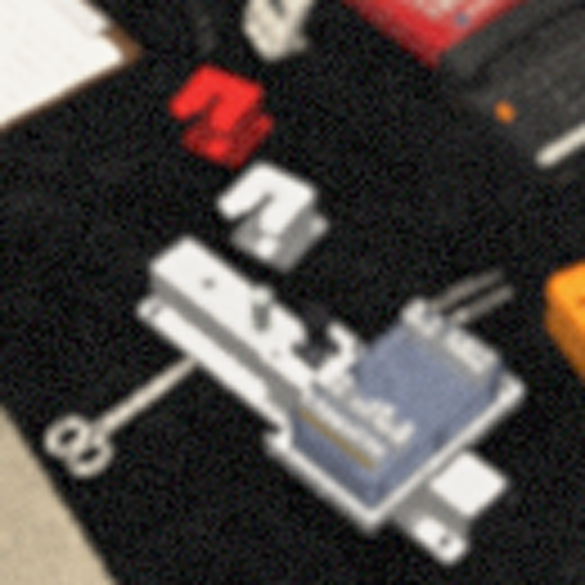

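```bash
python3 - <<'E'
from h import *
f=load('side0');g=load('scene0')
S=lambda u,v:(180+u/3.4,135+v/3.4)
C=lambda u,v:(210+u/4.5,150+v/4.5)
for n,s,c,z in[('pinheadtop',(248,262),(262,294),82),('hole2',(242,235),(209,283),46),('knobtop',(255,300),(318,315),109),('railendL',(218,197),(152,270),46),('railendR',(261,193),(190,240),46),
 ('brA',(303,175),(222,200),60),('brB',(361,160),(262,163),60),('brC',(382,210),(318,190),60),('brD',(320,222),(238,222),60),('notchend',(346,190),(275,196),60)]:
    a=S(*s);b=C(*c);p,r=tri(ray(f,*a),ray(g,*b))
    print(n,np.round(onz(f,*a,z),1)[:2],np.round(onz(g,*b,z),1)[:2],np.round(p,1),np.round(r,1))
E
```

```text
pinheadtop [474.  -20.7] [469.4 -23.8] [472.9 -16.9  74.7] [1.3 1.3]
hole2 [459.1  34.4] [454.4  34.5] [457.7  40.8  37.6] [0. 0.]
knobtop [488.6 -76.4] [483.1 -82.8] [487.5 -73.8 100.7] [2.7 2.7]
railendL [432.3  74.5] [422.   70.4] [428.9  86.5  28.5] [1.8 1.8]
railendR [469.3  82.4] [464.1  82.8] [467.8  90.1  36.8] [0. 0.]
brA [505.4  94.4] [502.7  96.4] [504.8  99.9  54.7] [0.7 0.7]
brB [554.5 116.2] [552.7 115.8] [554.3 118.6  57. ] [0.2 0.2]
brC [577.   61.1] [576.4  64.8] [576.9  64.7  57.9] [1.4 1.4]
brD [525.6  43.3] [501.5  68.4] [520.3  94.5  11.6] [9.8 9.8]
notchend [544.4  80.6] [542.3  77.6] [544.2  81.4  57.2] [1.2 1.2]
```

Candidates:
- Bracket: the silver one at side (283,195). The red lookalike at (293,165) is excluded.
- Stop pin: the steel stub at side (253,214). The black knob at (255,225) is the plunger. The dark dot at (251,204) is an empty hole.

My first estimates are pin ≈ (472,-21), rail yaw ≈ 14.5° and seat ≈ (536,77). The pin-to-hole and pin-to-knob distances come out near 60, as they should. I'll move towards the pin and check with the wrist camera.

drive_tool(moves=[{"claw": -1, "dx": -0.7, "dy": -0.7, "dz": 0, "yaw": 1}, {"claw": -1, "dx": -0.8, "dy": -0.6, "dz": 0, "yaw": 1}, {"claw": -1, "dx": -0.9, "dy": -0.5, "dz": 0, "yaw": 1}, {"claw": -1, "dx": -0.95, "dy": -0.35, "dz": 0, "yaw": 1}, {"claw": -1, "dx": -1, "dy": -0.2, "dz": 0, "yaw": 1}])

```text
time_s: 0.78
ee_pos: [190.7, 466.9, 211.4]
ee_rot: [-179.8, 0.2, 121.6]
force: [1.0, -0.3, -1.3]
gripper_width: 91.1
```

drive_tool(moves=[{"claw": -1, "dx": -1, "dy": 0.1, "dz": 0, "yaw": 1}, {"claw": -1, "dx": -1, "dy": 0.2, "dz": 0, "yaw": 1}, {"claw": -1, "dx": -1, "dy": 0.25, "dz": 0, "yaw": 0}, {"claw": -1, "dx": -1, "dy": 0.25, "dz": 0, "yaw": 0}, {"claw": -1, "dx": -1, "dy": 0.25, "dz": 0, "yaw": 0}])

```text
time_s: 1.4
ee_pos: [244.6, 374.8, 210.7]
ee_rot: [-179.7, 0.4, 104.3]
force: [0.7, 0.6, -0.5]
gripper_width: 91.2
```

drive_tool(moves=[{"claw": -1, "dx": -1, "dy": 0.25, "dz": 0, "yaw": 0}, {"claw": -1, "dx": -1, "dy": 0.25, "dz": 0, "yaw": 0}, {"claw": -1, "dx": -1, "dy": 0.25, "dz": 0, "yaw": 0}, {"claw": -1, "dx": -1, "dy": 0.25, "dz": 0, "yaw": 0}, {"claw": -1, "dx": -1, "dy": 0.25, "dz": 0, "yaw": 0}])

```text
time_s: 2.02
ee_pos: [295.0, 278.9, 210.8]
ee_rot: [-179.7, 0.4, 105.1]
force: [0.1, -0.6, 0.3]
gripper_width: 91.3
```

drive_tool(moves=[{"claw": -1, "dx": -1, "dy": 0.25, "dz": 0, "yaw": 0}, {"claw": -1, "dx": -1, "dy": 0.25, "dz": 0, "yaw": 0}, {"claw": -1, "dx": -1, "dy": 0.25, "dz": 0, "yaw": 0}, {"claw": -1, "dx": -1, "dy": 0.25, "dz": 0, "yaw": 0}, {"claw": -1, "dx": -1, "dy": 0.25, "dz": 0, "yaw": 0}])

```text
time_s: 2.65
ee_pos: [346.2, 184.0, 211.0]
ee_rot: [-179.6, 0.4, 106.0]
force: [0.1, 0.7, -0.2]
gripper_width: 91.1
```

drive_tool(moves=[{"claw": -1, "dx": -1, "dy": 0.25, "dz": 0, "yaw": 0}, {"claw": -1, "dx": -1, "dy": 0.25, "dz": 0, "yaw": 0}, {"claw": -1, "dx": -1, "dy": 0.25, "dz": 0, "yaw": 0}, {"claw": -1, "dx": -1, "dy": 0.25, "dz": 0, "yaw": 0}, {"claw": -1, "dx": -1, "dy": 0.25, "dz": 0, "yaw": 0}])

```text
time_s: 3.28
ee_pos: [398.2, 90.1, 211.2]
ee_rot: [-179.6, 0.4, 106.8]
force: [-0.4, 0.3, 0.2]
gripper_width: 91.4
```

drive_tool(moves=[{"claw": -1, "dx": -1, "dy": 0.3, "dz": 0, "yaw": 0.1}, {"claw": -1, "dx": -1, "dy": 0.3, "dz": 0, "yaw": 0.1}, {"claw": -1, "dx": -1, "dy": 0.3, "dz": 0, "yaw": 0.1}, {"claw": -1, "dx": -1, "dy": 0.3, "dz": 0, "yaw": 0}, {"claw": -1, "dx": -1, "dy": 0.3, "dz": 0, "yaw": 0}])

```text
time_s: 3.9
ee_pos: [453.5, -2.8, 211.2]
ee_rot: [-179.5, 0.4, 104.9]
force: [0.1, -0.3, -0.4]
gripper_width: 91.4
```

drive_tool(moves=[{"claw": -1, "dx": -1, "dy": 0.3, "dz": 0, "yaw": 0.1}, {"claw": -1, "dx": -1, "dy": 0.3, "dz": 0, "yaw": 0.1}, {"claw": -1, "dx": -0.5, "dy": 0.3, "dz": 0, "yaw": 0.1}, {"claw": -1, "dx": 0, "dy": 0, "dz": 0, "yaw": 0}])

```text
time_s: 4.4
ee_pos: [483.3, -49.9, 210.8]
ee_rot: [-179.4, 0.3, 102.6]
force: [-0.2, 1.2, -0.9]
gripper_width: 91.7
```

```bash
python3 - <<'E'
from h import *
s=telemetry.state();print(s['time_s'],s['ee_pos'],s['ee_rot'])
f=grab('wrist','w1')
for n,p in dict(pin=(472,-21,82),knob=(487,-79,109),seat=(536,77,60),tcp=s['ee_pos']).items(): print(n,np.round(proj(f,p)))
E
```

```text
4.4 [483.31578649 -49.86961305 210.78273743] [-179.44659338    0.33321027  102.64564596]
pin [277. 168.]
knob [279. 245.]
seat [376.  68.]
tcp [281. 263.]
```

View pics/w1.png

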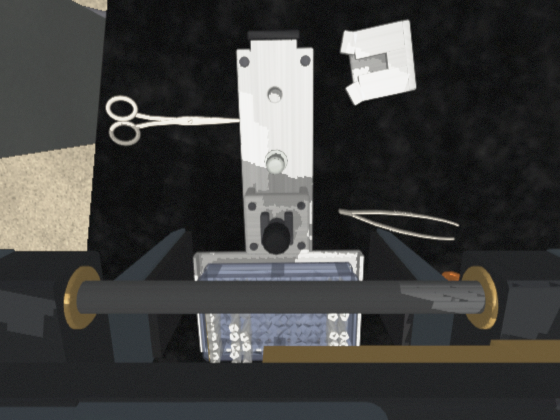

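The wrist view shows the hole at (275,94), the pin at (276,162), the knob at (277,236) and the bracket around (380,62). I'll enlarge it to measure more finely.

```bash
python3 - <<'E'
from h import *
c=load('w1')['color']
cv2.imwrite('pics/w1a.png',cv2.resize(c[10:115,330:430],None,fx=5.5,fy=5.5,interpolation=cv2.INTER_CUBIC))
cv2.imwrite('pics/w1b.png',cv2.resize(c[75:265,220:330],None,fx=3,fy=3,interpolation=cv2.INTER_CUBIC))
E
```

```text
(no output)
```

View pics/w1a.png

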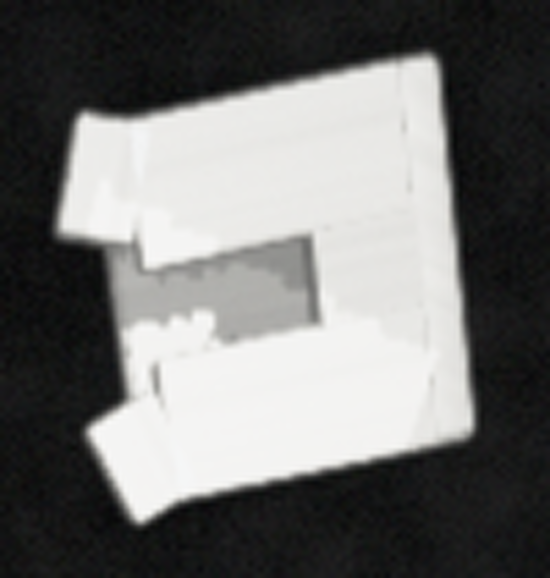

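View pics/w1b.png

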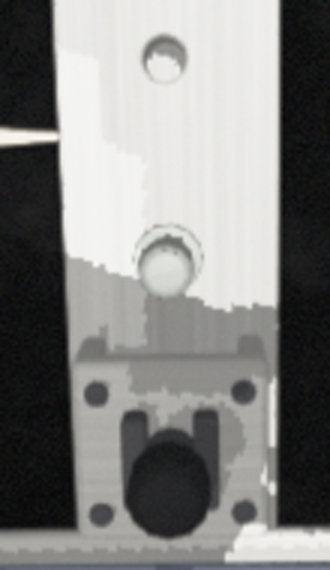

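```bash
python3 - <<'E'
from h import *
f=load('w1')
A=lambda u,v:(330+u/5.5-.4,10+v/5.5-.4)
B=lambda u,v:(220+u/3-.33,75+v/3-.33)
P={}
for n,a,z in[('top',B(166,271),82),('collar',B(168,258),51),('hole',B(165,58),46),('knob',B(168,490),109),
 ('nU0',A(140,268),60),('nU1',A(312,234),60),('nL1',A(323,322),60),('nL0',A(160,365),60),
 ('cTR',A(437,55),60),('cTRi',A(403,62),60),('cBR',A(472,435),60),('cBRi',A(436,442),60),('TL',A(80,112),60),('BL',A(140,522),60),('TLi',A(140,118),60),('BLi',A(180,500),60)]:
    P[n]=onz(f,*a,z)[:2]; print(n,np.round(P[n],1))
d=P['hole']-P['top'];print('rail',np.linalg.norm(d),np.degrees(np.arctan2(d[1],d[0]))-90)
d=P['hole']-P['knob'];print('rail',np.linalg.norm(d),np.degrees(np.arctan2(d[1],d[0]))-90)
for a,b in(('nU0','nU1'),('nL0','nL1'),('nL1','nU1'),('BLi','cBRi'),('TLi','cTRi'),('cBRi','cTRi'),('cBR','cTR')):
    d=P[b]-P[a];print(a,b,np.linalg.norm(d),np.degrees(np.arctan2(d[1],d[0])))
E
```

```text
top [469.9 -18.9]
collar [469.8 -19.2]
hole [456.   38.7]
knob [483.1 -73.3]
nU0 [516.5  80.8]
nU1 [540.8  91.1]
nL1 [546.1  79.5]
nL0 [523.4  68. ]
cTR [551.6 118.8]
cTRi [547.  116.8]
cBR [573.7  68.7]
cBRi [568.6  66.5]
TL [501.8  99.8]
BL [526.7  44.8]
TLi [510.8 100.9]
BLi [532.   49.4]
rail 59.264204928275255 13.541119199422013
rail 115.25770505812714 13.585818512877069
nU0 nU1 26.35150056887498 23.076724920621984
nL0 nL1 25.488356718825877 26.72155228133811
nL1 nU1 12.815169288094491 114.7209200696282
BLi cBRi 40.39081247255073 25.015946625719792
TLi cTRi 39.47820649018292 23.635829938414727
cBRi cTRi 54.69628543655364 113.23871290108595
cBR cTR 54.698875146385305 113.81733130975428
```

Pin is at (470,-19), rail yaw 13.5°, bracket yaw 24° and seat ≈ (536,82). In the rail frame the seat is (88,83), and notch width 12.8 and plate width 54.7 match the given sizes. Now I'll move over the pin and go down.

drive_tool(moves=[{"claw": -1, "dx": 0.9, "dy": -0.15, "dz": 0.4, "yaw": -0.1}, {"claw": -1, "dx": 0.8, "dy": -0.15, "dz": 1, "yaw": 0}, {"claw": -1, "dx": 0, "dy": 0, "dz": 1, "yaw": 0}, {"claw": -1, "dx": 0, "dy": 0, "dz": 1, "yaw": 0}, {"claw": -1, "dx": 0, "dy": 0, "dz": 0, "yaw": 0}])

```text
time_s: 5.08
ee_pos: [462.9, -10.4, 139.5]
ee_rot: [-179.3, 0.1, 104.1]
force: [0.4, -1.1, 0.7]
gripper_width: 91.5
```

```bash
python3 - <<'E'
from h import *
s=telemetry.state();print(s['time_s'],s['ee_pos'],s['ee_rot'])
f=grab('wrist','w2')
for n,p in dict(pin=(470,-19,82),knob=(484,-77,109),seat=(536,82,60),tcp=s['ee_pos']).items(): print(n,np.round(proj(f,p)))
E
```

```text
5.075 [462.89261994 -10.37437262 139.47485859] [-1.79260320e+02  8.87167020e-02  1.04069396e+02]
pin [289. 243.]
knob [288. 343.]
seat [419. 119.]
tcp [281. 263.]
```

View pics/w2.png

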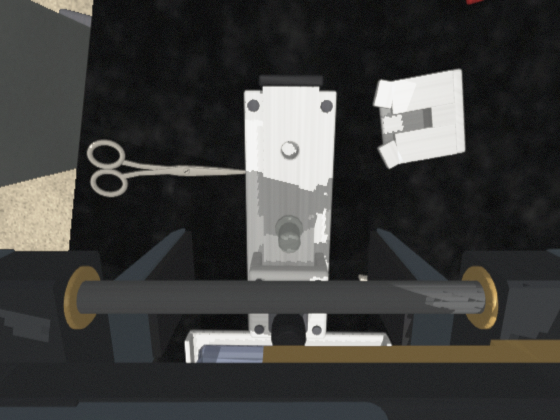

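The pin sits where predicted, about (289,241). The TCP overshot by about 10 mm, so I'll correct that and finish going down.

drive_tool(moves=[{"claw": -1, "dx": -0.5, "dy": 0.25, "dz": 0, "yaw": 0.05}, {"claw": -1, "dx": 0, "dy": 0, "dz": 0.5, "yaw": 0}, {"claw": -1, "dx": 0, "dy": 0, "dz": 0.8, "yaw": 0}, {"claw": -1, "dx": 0, "dy": 0, "dz": 0, "yaw": 0}])

```text
time_s: 5.62
ee_pos: [472.9, -19.4, 115.3]
ee_rot: [-179.6, 0.2, 103.6]
force: [0.1, -0.2, 1.0]
gripper_width: 91.2
```

```bash
python3 - <<'E'
from h import *
s=telemetry.state();print(s['time_s'],s['ee_pos'],s['ee_rot'])
f=grab('wrist','w3')
for n,p in dict(pin=(470,-19,82),hole=(456,38.7,46),seat=(536,82,60),tcp=s['ee_pos']).items(): print(n,np.round(proj(f,p)))
E
```

```text
5.625 [472.85713356 -19.3595194  115.27902149] [-179.64977856    0.1924879   103.61611957]
pin [277. 239.]
hole [278. 137.]
seat [422.  99.]
tcp [281. 263.]
```

View pics/w3.png

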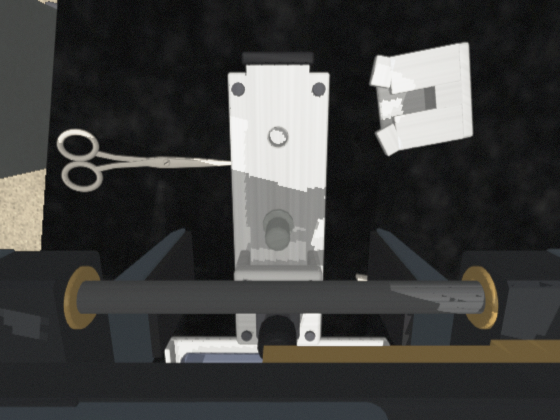

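drive_tool(moves=[{"claw": -1, "dx": 0.03, "dy": -0.13, "dz": 1, "yaw": 0}, {"claw": -1, "dx": 0, "dy": 0, "dz": 1, "yaw": 0}, {"claw": -1, "dx": 0, "dy": 0, "dz": 0.7, "yaw": 0}, {"claw": -1, "dx": 0, "dy": 0, "dz": 0, "yaw": 0}])

```text
time_s: 6.18
ee_pos: [473.3, -20.1, 63.0]
ee_rot: [179.9, 0.3, 103.6]
force: [-0.7, 0.3, 0.3]
gripper_width: 91.3
```

drive_tool(moves=[{"claw": -1, "dx": 0, "dy": -0.2, "dz": 0.35, "yaw": 0}, {"claw": -1, "dx": 0, "dy": 0, "dz": 0, "yaw": 0}])

```text
time_s: 6.42
ee_pos: [470.0, -21.2, 56.5]
ee_rot: [179.8, 0.3, 103.6]
force: [0.0, -0.3, 0.3]
gripper_width: 91.3
```

```bash
python3 - <<'E'
from h import *
s=telemetry.state();print(s['time_s'],s['ee_pos'],s['ee_rot'])
f=grab('wrist','w4')
for n,p in dict(pin=(470,-19,82),hole=(456,38.7,46),seat=(536,82,60),tcp=s['ee_pos']).items(): print(n,np.round(proj(f,p)))
E
```

```text
6.425 [469.99620004 -21.18548869  56.53522459] [179.81868078   0.34677649 103.57433354]
pin [283. 282.]
hole [282. 141.]
seat [479.  91.]
tcp [281. 263.]
```

View pics/w4.png

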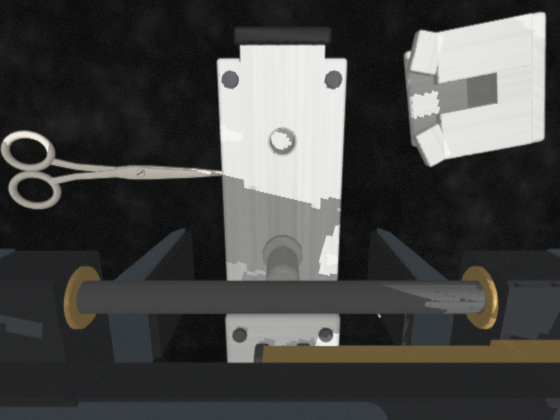

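The pin is centred between the fingers, at column ≈282. I'll close on it.

drive_tool(moves=[{"claw": 1, "dx": 0, "dy": 0, "dz": 0, "yaw": 0}, {"claw": 1, "dx": 0, "dy": 0, "dz": 0, "yaw": 0}, {"claw": 1, "dx": 0, "dy": 0, "dz": 0, "yaw": 0}, {"claw": 1, "dx": 0, "dy": 0, "dz": 0, "yaw": 0}, {"claw": 1, "dx": 0, "dy": 0, "dz": 0, "yaw": 0}], grip_force=20)

```text
time_s: 7.1
ee_pos: [471.5, -21.2, 57.8]
ee_rot: [179.6, 0.4, 103.6]
force: [0.7, 0.1, 0.1]
gripper_width: 44.1
```

drive_tool(moves=[{"claw": 1, "dx": 0, "dy": 0, "dz": 0, "yaw": 0}, {"claw": 1, "dx": 0, "dy": 0, "dz": 0, "yaw": 0}, {"claw": 1, "dx": 0, "dy": 0, "dz": 0, "yaw": 0}, {"claw": 1, "dx": 0, "dy": 0, "dz": 0, "yaw": 0}], grip_force=20)

```text
time_s: 7.6
ee_pos: [471.4, -21.2, 57.8]
ee_rot: [179.6, 0.4, 103.6]
force: [0.9, -0.5, -0.8]
gripper_width: 15.4
```

drive_tool(moves=[{"claw": 1, "dx": 0, "dy": 0, "dz": -0.4, "yaw": 0}, {"claw": 1, "dx": 0, "dy": 0, "dz": -0.8, "yaw": 0}, {"claw": 1, "dx": 0, "dy": 0, "dz": -1, "yaw": 0}, {"claw": 1, "dx": 0, "dy": 0, "dz": -1, "yaw": 0}, {"claw": 1, "dx": 0, "dy": 0, "dz": 0, "yaw": 0}])

```text
time_s: 8.22
ee_pos: [470.8, -20.9, 124.9]
ee_rot: [179.6, 0.4, 103.6]
force: [-0.0, 0.2, -0.7]
gripper_width: 15.6
```

drive_tool(moves=[{"claw": 1, "dx": 0.6, "dy": 0.6, "dz": 0, "yaw": 0}, {"claw": 1, "dx": 0.9, "dy": 0.95, "dz": 0, "yaw": 0}, {"claw": 1, "dx": 0.9, "dy": 0.95, "dz": 0, "yaw": 0}, {"claw": 1, "dx": 0.9, "dy": 0.95, "dz": 0, "yaw": 0}, {"claw": 1, "dx": 0.4, "dy": 0.5, "dz": 0, "yaw": 0}])

```text
time_s: 8.85
ee_pos: [531.2, 75.2, 120.8]
ee_rot: [179.9, 0.3, 103.5]
force: [0.5, -0.2, -0.3]
gripper_width: 15.3
```

drive_tool(moves=[{"claw": 1, "dx": 0, "dy": 0, "dz": 0, "yaw": 0}])

```text
time_s: 8.98
ee_pos: [531.3, 76.0, 120.0]
ee_rot: [-180.0, 0.3, 103.6]
force: [0.2, -0.1, -0.5]
gripper_width: 15.1
```

```bash
python3 - <<'E'
from h import *
s=telemetry.state();print(s['time_s'],s['ee_pos'],s['ee_rot'])
d=np.array([537,80.5])-s['ee_pos'][:2];p=np.radians(s['ee_rot'][2]);print(d@[np.cos(p),np.sin(p)],d@[np.sin(p),-np.cos(p)])
f=grab('wrist','w5');grab('side','s5');grab('scene','c5')
for n,p in dict(seat=(536,82,60),end=(543.4,85.3,60),tcp=s['ee_pos'],tip=s['ee_pos']+[0,0,-45]).items(): print(n,np.round(proj(f,p)))
E
```

```text
8.975 [531.30329866  75.99760655 119.98198448] [-179.97523519    0.2815842   103.57714297]
3.0392474207993105 6.594461924540812
seat [290. 221.]
end [302. 219.]
tcp [281. 263.]
tip [281. 235.]
```

View pics/w5.png

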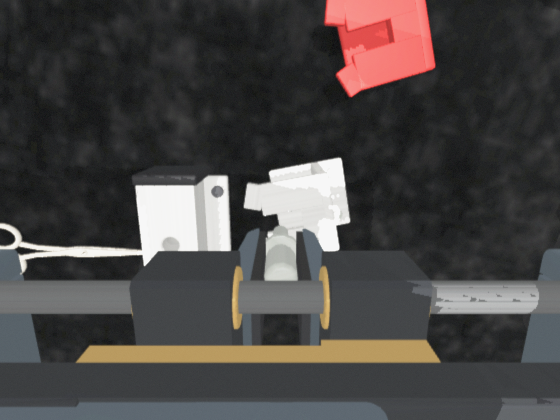

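View pics/s5.png

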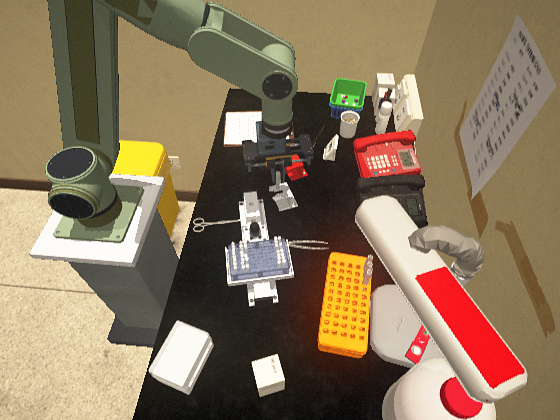

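```bash
python3 - <<'E'
from h import *
c=load('w5')['color']
cv2.imwrite('pics/w5a.png',cv2.resize(c[145:310,220:370],None,fx=5,fy=3.6*5/3.6*.7,interpolation=cv2.INTER_CUBIC) if 0 else cv2.resize(c[150:300,225:365],None,fx=4,fy=4,interpolation=cv2.INTER_CUBIC))
c=load('s5')['color']
cv2.imwrite('pics/s5a.png',cv2.resize(c[130:240,230:330],None,fx=5,fy=5,interpolation=cv2.INTER_CUBIC))
E
```

```text
(no output)
```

View pics/w5a.png

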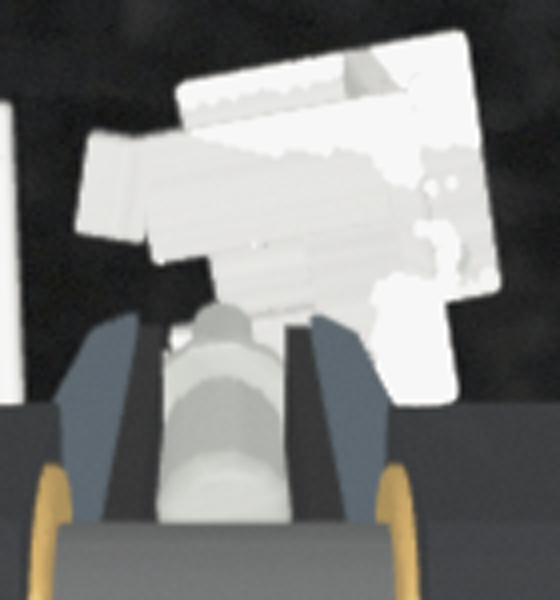

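View pics/s5a.png

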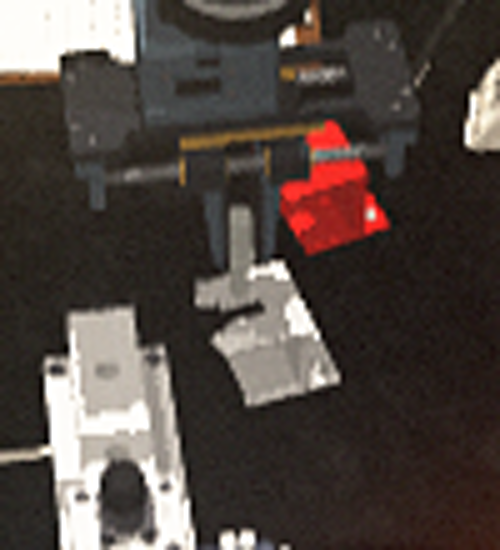

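```bash
python3 - <<'E'
from h import *
f=load('w5')
B=lambda u,v:(225+u/4-.4,150+v/4-.4)
for n,p in [('nU0',(152,262)),('nUmid',(210,252)),('TLi',(140,140)),('TL',(92,132)),('BR',(455,402)),('BLflare',(172,330))]: print(n,np.round(onz(f,*B(*p),60),1))
for n,p in dict(nU0=(516.5,80.8,60),nU1=(540.8,91.1,60),nL1=(546.1,79.5,60),nL0=(523.4,68,60),TR=(547,116.8,60),TLi=(510.8,100.9,60),BR=(568.6,66.5,60)).items():
    u,v=proj(f,p);print(n,round((u-225+.4)*4),round((v-150+.4)*4))
o=np.array([531,77,108.])
for dz in(-34,0,36):
    u,v=proj(f,o+[0,0,dz]);print(dz,round((u-225+.4)*4),round((v-150+.4)*4))
g=load('s5')
for dz in(-34,36):
    u,v=proj(g,o+[0,0,dz]);print('side',dz,round((u-230)*5),round((v-130)*5))
for n,p in dict(nU0=(516.5,80.8,60),nU1=(540.8,91.1,60),nL1=(546.1,79.5,60),nL0=(523.4,68,60)).items():
    u,v=proj(g,p);print('side',n,round((u-230)*5),round((v-130)*5))
E
```

```text
nU0 [517.   81.5  60. ]
nUmid [526.2  85.6  60. ]
TLi [510.4 101.6  60. ]
TL [502.4 101.   60. ]
BR [574.1  69.2  60. ]
BLflare [523.1  70.5  60. ]
nU0 148 265
nU1 302 241
nL1 315 311
nL0 171 344
TR 377 103
TLi 141 144
BR 421 409
-34 226 332
0 226 411
36 227 531
side -34 235 292
side 36 234 209
side nU0 212 301
side nU1 254 291
side nL1 262 306
side nL0 221 318
```

drive_tool(moves=[{"claw": 1, "dx": 0.18, "dy": 0.3, "dz": 0.3, "yaw": 0}, {"claw": 1, "dx": 0, "dy": 0, "dz": 0, "yaw": 0}, {"claw": 1, "dx": 0, "dy": 0, "dz": 0, "yaw": 0}])

```text
time_s: 9.5
ee_pos: [535.2, 78.6, 114.1]
ee_rot: [-180.0, 0.3, 103.4]
force: [-0.3, 0.7, -0.8]
gripper_width: 15.1
```

```bash
cat > v.py <<'E'
from h import *
import sys
t=sys.argv[1]
s=telemetry.state();print(s['time_s'],np.round(s['ee_pos'],1),np.round(s['ee_rot'],1))
f=grab('wrist','w'+t);g=grab('side','s'+t)
print('tip',[(round((u-225)*4),round((v-150)*4)) for u,v in [proj(f,s['ee_pos']+[0,1,-45.8])]],'seat',[(round((u-225)*4),round((v-150)*4)) for u,v in [proj(f,(536.1,82,60))]])
a=cv2.resize(f['color'][150:300,225:365],None,fx=4,fy=4,interpolation=cv2.INTER_CUBIC)
b=cv2.resize(g['color'][160:220,255:315],None,fx=6,fy=6,interpolation=cv2.INTER_CUBIC)
b=cv2.copyMakeBorder(b,0,a.shape[0]-b.shape[0],0,0,cv2.BORDER_CONSTANT)
cv2.imwrite('pics/v'+t+'.png',cv2.resize(np.hstack([a,b])[:, :],None,fx=.86,fy=.86))
E
python3 v.py 6
```

```text
9.5 [535.2  78.6 114.1] [-180.     0.3  103.4]
tip [(226, 331)] seat [(235, 302)]
```

View pics/v6.png

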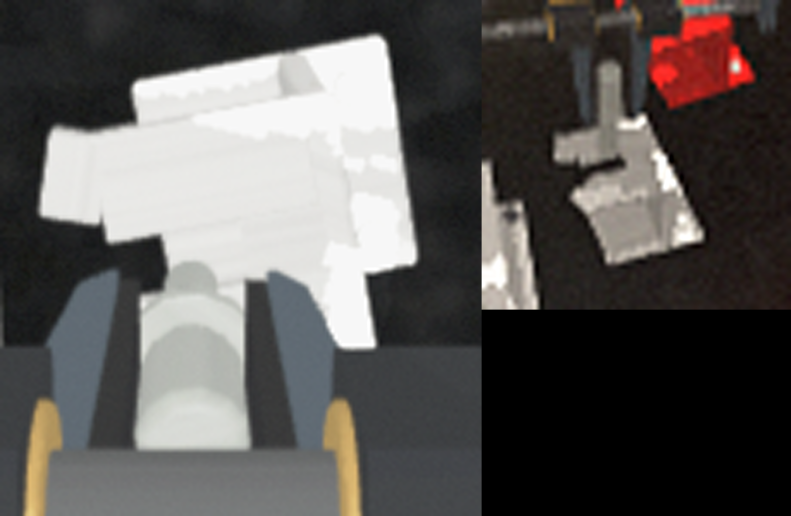

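drive_tool(moves=[{"claw": 1, "dx": 0.14, "dy": 0.1, "dz": 0.15, "yaw": 0}, {"claw": 1, "dx": 0, "dy": 0, "dz": 0, "yaw": 0}, {"claw": 1, "dx": 0, "dy": 0, "dz": 0, "yaw": 0}])

```text
time_s: 9.98
ee_pos: [536.6, 82.0, 111.1]
ee_rot: [-180.0, 0.3, 103.4]
force: [1.1, 0.1, -0.7]
gripper_width: 15.4
```

```bash
python3 v.py 7
```

```text
9.975 [536.6  82.  111.1] [-180.     0.3  103.4]
tip [(226, 331)] seat [(222, 325)]
```

View pics/v7.png

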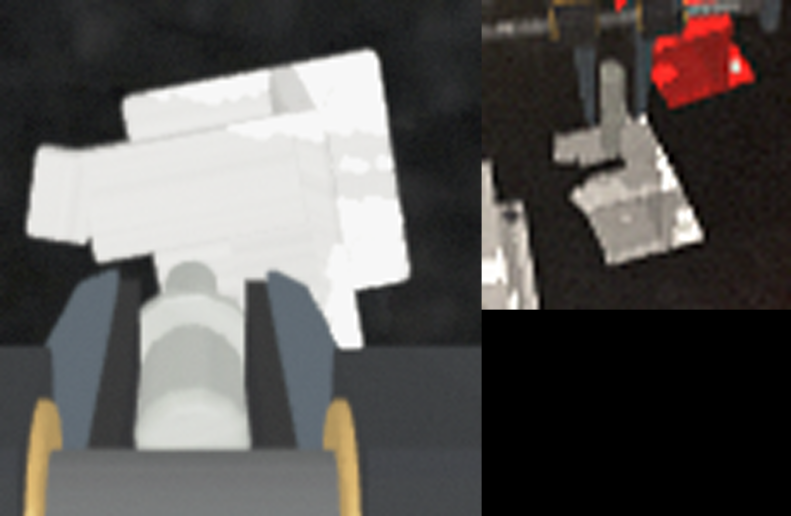

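drive_tool(moves=[{"claw": 1, "dx": -0.02, "dy": 0, "dz": 0.35, "yaw": 0}, {"claw": 1, "dx": 0, "dy": 0, "dz": 0.25, "yaw": 0}, {"claw": 1, "dx": 0, "dy": 0, "dz": 0, "yaw": 0}])

```text
time_s: 10.45
ee_pos: [536.5, 81.4, 98.1]
ee_rot: [-180.0, 0.3, 103.4]
force: [-0.4, -0.5, -0.7]
gripper_width: 14.9
```

```bash
python3 v.py 8
```

```text
10.45 [536.5  81.4  98.1] [-180.     0.3  103.4]
tip [(226, 331)] seat [(224, 349)]
```

View pics/v8.png

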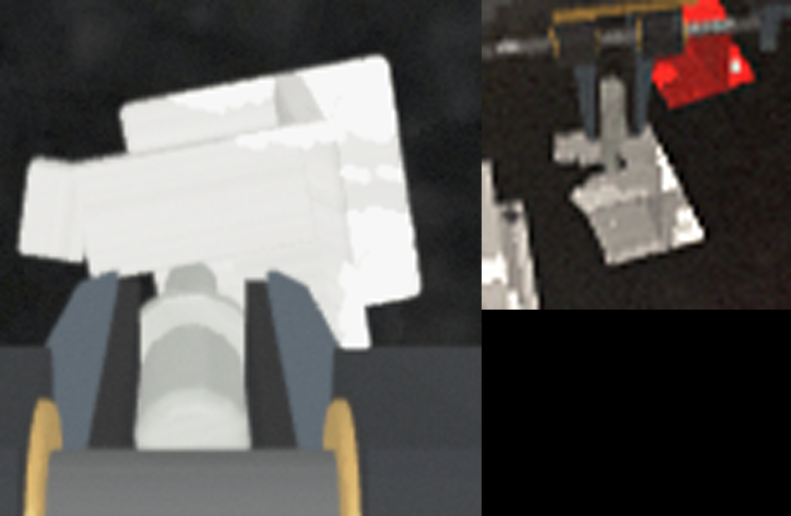

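The tip is 8 mm below the plate top with no contact force, and the far notch edge cuts it off in view. So it's in the notch, and I'll keep going down.

drive_tool(moves=[{"claw": 1, "dx": 0, "dy": 0, "dz": 0.5, "yaw": 0}, {"claw": 1, "dx": 0, "dy": 0, "dz": 0.4, "yaw": 0}, {"claw": 1, "dx": 0, "dy": 0, "dz": 0.2, "yaw": 0}, {"claw": 1, "dx": 0, "dy": 0, "dz": 0.05, "yaw": 0}])

```text
time_s: 11.05
ee_pos: [536.8, 81.3, 73.8]
ee_rot: [-180.0, 0.3, 103.4]
force: [0.3, -0.4, -0.9]
gripper_width: 15.2
```

drive_tool(moves=[{"claw": 1, "dx": 0, "dy": 0, "dz": 0.1, "yaw": 0}, {"claw": 1, "dx": 0, "dy": 0, "dz": 0, "yaw": 0}])

```text
time_s: 11.3
ee_pos: [537.1, 81.4, 71.9]
ee_rot: [180.0, 0.3, 103.4]
force: [-0.1, 0.1, -0.6]
gripper_width: 15.6
```

```bash
python3 v.py 9
```

```text
11.3 [537.1  81.4  71.9] [180.    0.3 103.4]
tip [(226, 331)] seat [(219, 411)]
```

View pics/v9.png

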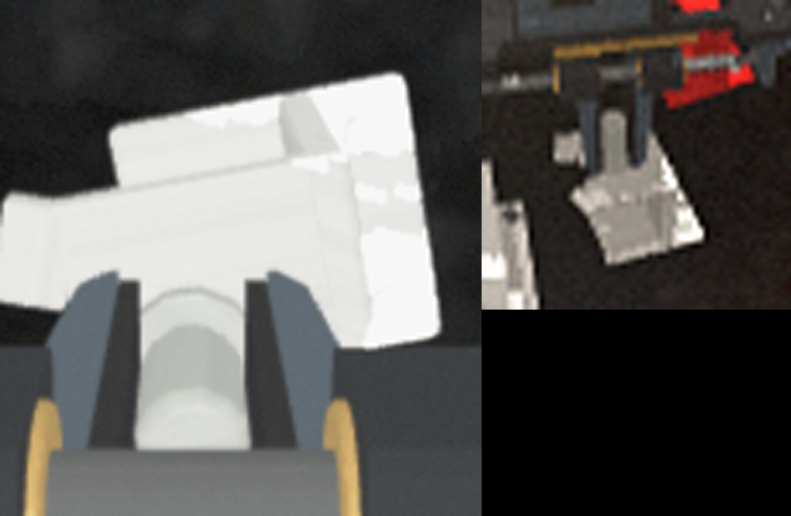

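drive_tool(moves=[{"claw": 1, "dx": 0, "dy": 0, "dz": 0.07, "yaw": 0}, {"claw": 1, "dx": 0, "dy": 0, "dz": 0, "yaw": 0}])

```text
time_s: 11.65
ee_pos: [537.3, 81.4, 72.1]
ee_rot: [179.9, 0.3, 103.4]
force: [-0.4, -1.0, -1.6]
gripper_width: 15.2
```

drive_tool(moves=[{"claw": 0, "dx": 0, "dy": 0, "dz": 0, "yaw": 0}, {"claw": 0, "dx": 0, "dy": 0, "dz": 0, "yaw": 0}, {"claw": 0, "dx": 0, "dy": 0, "dz": 0, "yaw": 0}, {"claw": 0, "dx": 0, "dy": 0, "dz": 0, "yaw": 0}])

```text
time_s: 12.15
ee_pos: [537.4, 81.4, 71.9]
ee_rot: [179.9, 0.3, 103.4]
force: [0.2, 0.7, 0.4]
gripper_width: 45.2
```

```bash
python3 v.py 10
```

```text
12.15 [537.4  81.4  71.9] [179.9   0.3 103.4]
tip [(226, 331)] seat [(217, 411)]
```

View pics/v10.png

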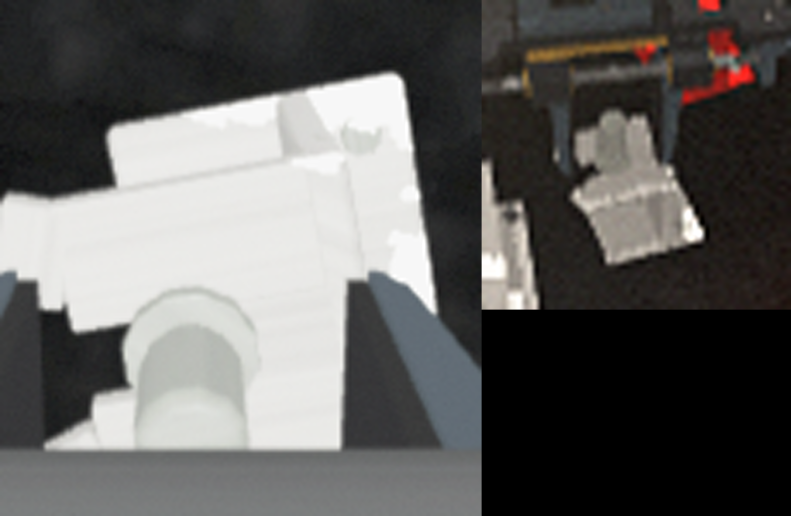

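The pin stands upright with its collar on the plate, released. I'll lift straight up and then travel to the knob.

drive_tool(moves=[{"claw": 0, "dx": 0, "dy": 0, "dz": -0.5, "yaw": 0}, {"claw": -0.3, "dx": 0, "dy": 0, "dz": -1, "yaw": 0}, {"claw": -0.3, "dx": 0, "dy": 0, "dz": -1, "yaw": 0}, {"claw": -0.3, "dx": 0, "dy": 0, "dz": -1, "yaw": 0}, {"claw": -0.3, "dx": -0.3, "dy": -0.2, "dz": -0.3, "yaw": 0}])

```text
time_s: 12.88
ee_pos: [534.9, 75.1, 152.1]
ee_rot: [179.8, 0.3, 103.4]
force: [-0.7, 0.0, -0.0]
gripper_width: 59.2
```

drive_tool(moves=[{"claw": -0.3, "dx": -1, "dy": -0.65, "dz": 0, "yaw": 0}, {"claw": -0.3, "dx": -1, "dy": -0.65, "dz": 0, "yaw": 0}, {"claw": -0.3, "dx": -1, "dy": -0.65, "dz": 0, "yaw": 0}, {"claw": -0.3, "dx": -1, "dy": -0.65, "dz": 0, "yaw": 0}, {"claw": -0.3, "dx": -1, "dy": -0.65, "dz": 0, "yaw": 0}])

```text
time_s: 13.5
ee_pos: [491.9, -41.3, 152.4]
ee_rot: [179.9, 0.3, 103.5]
force: [0.6, -0.0, 0.0]
gripper_width: 59.4
```

drive_tool(moves=[{"claw": -0.3, "dx": 0, "dy": 0, "dz": 0, "yaw": 0}])

```text
time_s: 13.62
ee_pos: [491.0, -42.5, 152.2]
ee_rot: [180.0, 0.3, 103.4]
force: [0.3, 0.3, -0.2]
gripper_width: 59.6
```

```bash
cat > k.py <<'E'
from h import *
import sys
t=sys.argv[1]; K=(484,-77.4)
s=telemetry.state();print(s['time_s'],np.round(s['ee_pos'],1),np.round(s['ee_rot'],1))
d=np.array(K)-s['ee_pos'][:2];p=np.radians(s['ee_rot'][2]);print('units',d@[np.cos(p),np.sin(p)]/20,d@[np.sin(p),-np.cos(p)]/20)
f=grab('wrist','w'+t);g=grab('side','s'+t)
for n,q in dict(knobtop=(*K,109),hole=(456,38.7,46),bore=(470,-19.4,46),seattop=(536.1,82,96)).items(): print(n,np.round(proj(f,q)),np.round(proj(g,q)))
E
python3 k.py 11
```

```text
13.625 [491.  -42.5 152.2] [180.    0.3 103.4]
units -1.6144359041478942 -0.743095728173449
knobtop [259. 281.] [253. 223.]
hole [261.  97.] [250. 203.]
bore [262. 176.] [252. 219.]
seattop [404.  51.] [279. 182.]
```

View pics/w11.png

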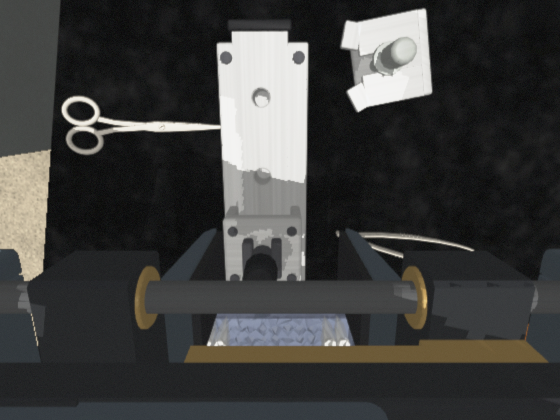

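The pin head is at (403,50), against a predicted (404,51) for the seat. The bore is now empty at (262,176). Now I'll move over the knob.

drive_tool(moves=[{"claw": -0.3, "dx": -0.9, "dy": -0.4, "dz": 0, "yaw": 0}, {"claw": -0.3, "dx": -0.7, "dy": -0.35, "dz": 0, "yaw": 0}, {"claw": -0.3, "dx": 0, "dy": 0, "dz": 0, "yaw": 0}])

```text
time_s: 14.1
ee_pos: [485.2, -75.0, 152.2]
ee_rot: [179.9, 0.3, 103.6]
force: [0.1, 0.9, 1.3]
gripper_width: 59.3
```

```bash
python3 k.py 12
```

```text
14.1 [485.2 -75.  152.2] [179.9   0.3 103.6]
units -0.10109187510613407 -0.0869505870074117
knobtop [278. 238.] [253. 223.]
hole [279.  53.] [250. 203.]
bore [279. 137.] [252. 219.]
seattop [432.  -5.] [279. 182.]
```

View pics/w12.png

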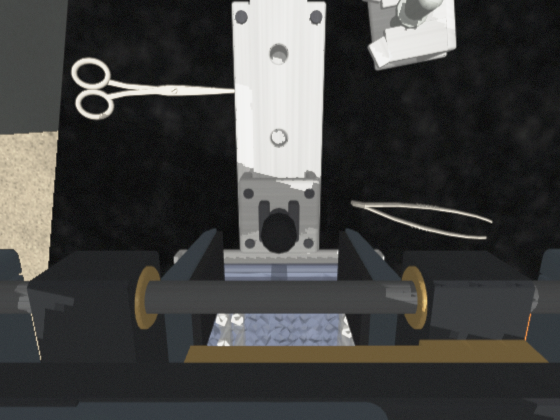

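View pics/s12.png

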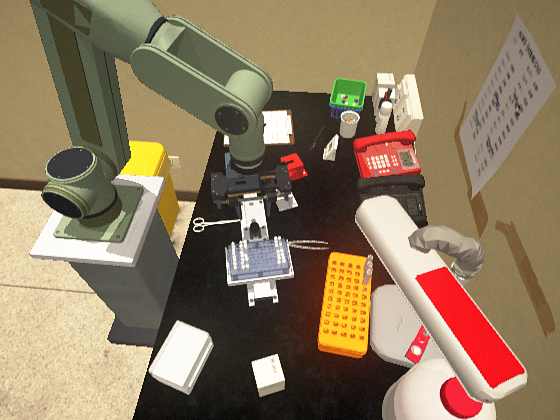

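Knob top is at about (279,236), against a predicted (278,238), so the alignment is good. Going down on it.

drive_tool(moves=[{"claw": -0.3, "dx": -0.1, "dy": -0.08, "dz": 0.6, "yaw": 0}, {"claw": -0.3, "dx": 0, "dy": 0, "dz": 1, "yaw": 0}, {"claw": -0.3, "dx": 0, "dy": 0, "dz": 1, "yaw": 0}, {"claw": -0.3, "dx": 0, "dy": 0, "dz": 0.6, "yaw": 0}, {"claw": -0.3, "dx": 0, "dy": 0, "dz": 0, "yaw": 0}])

```text
time_s: 14.82
ee_pos: [484.0, -75.3, 84.1]
ee_rot: [180.0, 0.2, 103.8]
force: [0.3, -1.2, -0.4]
gripper_width: 59.4
```

```bash
python3 k.py 13
```

```text
14.825 [484.  -75.3  84.1] [180.    0.2 103.8]
units -0.10038102478827711 -0.02519016535922764
knobtop [280. 289.] [253. 223.]
hole [281.  32.] [250. 203.]
bore [281. 145.] [252. 219.]
seattop [511. -63.] [279. 182.]
```

View pics/w13.png

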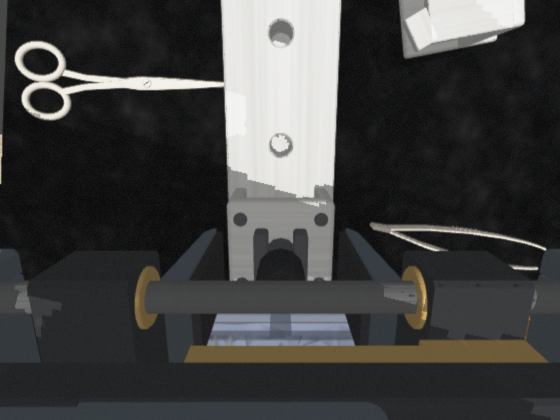

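drive_tool(moves=[{"claw": -0.3, "dx": -0.1, "dy": 0, "dz": 0.18, "yaw": 0}, {"claw": 1, "dx": 0, "dy": 0, "dz": 0, "yaw": 0}, {"claw": 1, "dx": 0, "dy": 0, "dz": 0, "yaw": 0}, {"claw": 1, "dx": 0, "dy": 0, "dz": 0, "yaw": 0}, {"claw": 1, "dx": 0, "dy": 0, "dz": 0, "yaw": 0}], grip_force=35)

```text
time_s: 15.55
ee_pos: [484.7, -78.3, 83.0]
ee_rot: [179.9, 0.3, 103.8]
force: [-3.4, -2.2, 6.5]
gripper_width: 23.1
```

drive_tool(moves=[{"claw": 1, "dx": 0, "dy": 0, "dz": 0, "yaw": 0}, {"claw": 1, "dx": 0, "dy": 0, "dz": 0, "yaw": 0}], grip_force=35)

```text
time_s: 15.8
ee_pos: [484.6, -78.4, 83.1]
ee_rot: [179.9, 0.3, 103.8]
force: [-0.5, -0.3, -0.1]
gripper_width: 22.9
```

drive_tool(moves=[{"claw": 1, "dx": 0, "dy": 0, "dz": -0.4, "yaw": 0}, {"claw": 1, "dx": 0, "dy": 0, "dz": -0.3, "yaw": 0}, {"claw": 1, "dx": 0, "dy": 0, "dz": 0, "yaw": 0}])

```text
time_s: 16.18
ee_pos: [484.5, -78.3, 96.5]
ee_rot: [179.9, 0.3, 103.8]
force: [1.3, -0.7, -7.1]
gripper_width: 22.9
```

The lift is 13.4 mm and the pull is 7 N, which matches the spring. Now I'll slide it.

drive_tool(moves=[{"claw": 1, "dx": 0.4, "dy": 0, "dz": -0.03, "yaw": 0}, {"claw": 1, "dx": 0.6, "dy": 0, "dz": -0.02, "yaw": 0}, {"claw": 1, "dx": 0.6, "dy": 0, "dz": 0, "yaw": 0}, {"claw": 1, "dx": 0, "dy": 0, "dz": 0, "yaw": 0}])

```text
time_s: 16.68
ee_pos: [476.3, -44.6, 96.8]
ee_rot: [179.9, 0.3, 103.8]
force: [0.7, 1.9, -7.0]
gripper_width: 23.0
```

drive_tool(moves=[{"claw": 1, "dx": 0.5, "dy": 0, "dz": 0, "yaw": 0}, {"claw": 1, "dx": 0.5, "dy": 0, "dz": 0, "yaw": 0}, {"claw": 1, "dx": 0.15, "dy": 0, "dz": 0, "yaw": 0}, {"claw": 1, "dx": 0, "dy": 0, "dz": 0, "yaw": 0}])

```text
time_s: 17.18
ee_pos: [470.5, -20.7, 96.8]
ee_rot: [179.9, 0.3, 103.9]
force: [1.9, -1.3, -7.6]
gripper_width: 22.9
```

drive_tool(moves=[{"claw": 1, "dx": 0.02, "dy": 0, "dz": 0.25, "yaw": 0}, {"claw": 1, "dx": 0, "dy": 0, "dz": 0.25, "yaw": 0}, {"claw": 1, "dx": 0, "dy": 0, "dz": 0.2, "yaw": 0}, {"claw": 1, "dx": 0, "dy": 0, "dz": 0, "yaw": 0}])

```text
time_s: 17.68
ee_pos: [470.6, -20.4, 83.1]
ee_rot: [179.9, 0.3, 103.8]
force: [-0.2, -0.9, -0.2]
gripper_width: 22.7
```

Z is back to the home value of 83.1, and travel is about 59.7 mm. I'll press down gently to confirm it's seated and take pictures.

drive_tool(moves=[{"claw": 1, "dx": 0, "dy": 0, "dz": 0.08, "yaw": 0}, {"claw": 1, "dx": 0, "dy": 0, "dz": 0, "yaw": 0}])

```text
time_s: 17.92
ee_pos: [470.6, -20.5, 83.1]
ee_rot: [179.9, 0.3, 103.8]
force: [-0.1, -0.1, -5.5]
gripper_width: 22.9
```

```bash
python3 - <<'E'
from h import *
s=telemetry.state();print(s['time_s'],s['ee_pos'],s['force'],np.abs(s['qvel']).max())
f=grab('wrist','w20');g=grab('side','s20');c=grab('scene','c20')
print(proj(f,(456,38.7,46)),proj(f,(536.1,82,96)),proj(g,(536.1,82,96)),proj(g,(536.1,82,60)))
a=cv2.resize(g['color'][150:310,190:330],None,fx=3,fy=3,interpolation=cv2.INTER_CUBIC);
b=cv2.resize(c['color'][170:290,240:350],None,fx=3,fy=3,interpolation=cv2.INTER_CUBIC);b=cv2.copyMakeBorder(b,0,120,0,0,cv2.BORDER_CONSTANT)
cv2.imwrite('pics/v20.png',np.hstack([a,b]))
E
```

```text
17.925 [470.56215792 -20.45452299  83.12841677] [-0.10441848 -0.13196738 -5.47671844] 0.27835800145151984
(np.float64(281.0341275830137), np.float64(139.0554740604793)) (np.float64(489.60796702974136), np.float64(91.7584322014152)) (np.float64(278.93524437550474), np.float64(182.20003334327788)) (np.float64(279.0088170572692), np.float64(190.33492414505193))
```

View pics/w20.png

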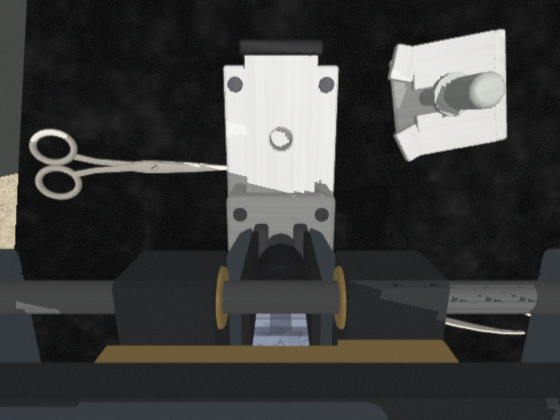

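View pics/v20.png

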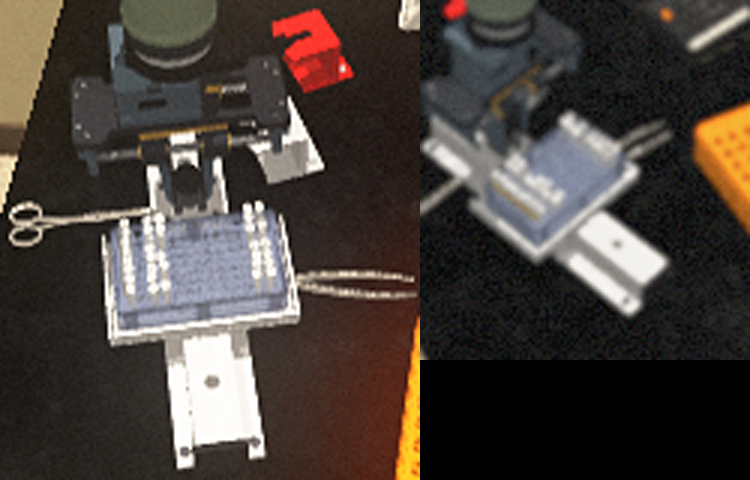

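The force reading of -5.5 N is odd after pressing down, so I'll read it again over a couple of idle rows.

drive_tool(moves=[{"claw": 1, "dx": 0, "dy": 0, "dz": 0, "yaw": 0}, {"claw": 1, "dx": 0, "dy": 0, "dz": 0, "yaw": 0}])

```text
time_s: 18.32
ee_pos: [470.6, -20.5, 83.0]
ee_rot: [179.9, 0.3, 103.8]
force: [-1.1, 0.2, 0.9]
gripper_width: 22.7
```

drive_tool(moves=[{"claw": 1, "dx": 0, "dy": 0, "dz": 0.1, "yaw": 0}])

```text
time_s: 18.45
ee_pos: [470.9, -20.5, 82.7]
ee_rot: [179.8, 0.3, 103.8]
force: [-7.8, -0.5, 27.7]
gripper_width: 22.5
```

drive_tool(moves=[{"claw": 1, "dx": 0, "dy": 0, "dz": 0, "yaw": 0}])

```text
time_s: 18.58
ee_pos: [470.6, -20.5, 83.1]
ee_rot: [179.9, 0.3, 103.8]
force: [-1.3, 0.2, -4.0]
gripper_width: 22.5
```

drive_tool(moves=[{"claw": 1, "dx": 0, "dy": 0, "dz": 0.02, "yaw": 0}, {"claw": 1, "dx": 0, "dy": 0, "dz": 0, "yaw": 0}, {"claw": 1, "dx": 0, "dy": 0, "dz": 0, "yaw": 0}, {"claw": 1, "dx": 0, "dy": 0, "dz": 0, "yaw": 0}])

```text
time_s: 19.08
ee_pos: [470.7, -20.5, 83.0]
ee_rot: [179.9, 0.3, 103.8]
force: [-2.8, 0.6, 4.3]
gripper_width: 22.7
```

```bash
python3 - <<'E'
from h import *
s=telemetry.state();print(s['time_s'],s['ee_pos'],s['force'],s['gripper_width'])
if abs(s['force'][2])<9 and 82<s['ee_pos'][2]<84: print(job.job_done())
E
```

```text
19.075 [470.66378991 -20.47540266  83.00744545] [-2.81590223  0.60792528  4.33334707] 22.665145045609208
the job is handed in; nothing more can be done
None
```

The job is handed in at 19.1 s, with no verdict reported. The stop pin is parked upright in the silver bracket's notch and let go. The carriage is at the next hole, with the plunger home and its knob still gripped.

Last checks:
- **Stop pin:** its head was at wrist pixel (403,50), against (404,51) predicted for the seat. After the slide it was still upright with its collar on the plate.
- **Carriage:** I lifted the plunger about 13.4 mm and slid the carriage about 59.5 mm by the tool's travel.
- **Plunger:** the tool came back to the same height as at the start hole (83.0–83.1 mm). An extra press met a hard stop of about 28 N at 0.4 mm, so I take it as fully home.
- **Grip:** set to 35 N on the knob, with the fingers at 22.7 mm.
- **Rack and other things:** the rack stands on its tray. The scissors and forceps look unmoved, but I did not measure any of the desk items.

**One reading that disagreed:** the vertical force swung by several newtons while the tool held still at home (-5.5, +0.9, -4.0 and +4.3 N). The height stayed within 0.1 mm, so I put it down to the arm's hold on a stiff stop rather than the plunger being lifted.

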